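# Feed a soap bar under the press guard and stamp it

### The job

Stamp the fresh lavender soap bar: without picking it up, push it gently along the fence, under the yellow finger guard and past the sprung roller of the green hand press, until it sits fully home against the back stop and flat along the fence. Only then pull the press lever all the way down to its stop, hold it there for a second, and let it come back up, leaving the bar in place under the raised stamp. Leave the bars on the curing rack and the empty mould alone.

Things in the scene. Friction and masses are not known exactly. Their poses are not given: they have to be found in the camera images.
- press: Green hand press with a plywood feed board in front, fixed on the bench. Origin on the bench under the stamp's centre; x = feed direction (into the press), y = left of it (fence side), z up. In its frame, mm: board x -305..55, y -80..45, top z 18; head x -35..128, y -33..33, z 103..173; the 22 mm square ram sticks out over it to z 227; column behind x 70.
- home (a point): Point on the board's top (z 18 mm), under the stamp's centre, axes as the press: the bar's origin lies here when the bar touches both stop and fence.
- back_stop (a point): Middle of the lower edge of the steel back stop's face, 36 mm beyond home along x, on the board. Face 50 mm wide in y, 20 mm high.
- fence_end (a point): Front lower edge of the guiding face of the aluminium fence, on the board: the face runs from here along x, at y = +27 mm of the press, from x -288 to +32 mm, 16 mm high. The board has no fence on the other side.
- guard_edge (a point): Middle of the lower front edge of the yellow finger guard: x -44 mm, 40 mm above the board; guard y -33..33 mm, upright for 30 mm, then leaning back to the head. It stops straight-down fingers before the bar is home; a hand leaning back 40 degrees (fingers forward and down, feed direction) passes under it.
- roller_pin (a point): Axis of the white sprung side roller (16 mm dia, vertical, 3 to 21 mm above the board) at rest, x 0, y -32 mm of the press. It stands 3 mm into the bar's way and yields to -y (2 N preload, 0.5 N per mm), pressing the bar on the fence. Behind it an aluminium block: x -20..20, y -76..-57, to 24 mm above the board.
- soap_bar: Lavender unstamped soap bar, 72 mm (its x) x 54 mm (its y) x 26 mm, upright edges rounded 4 mm, about 0.11 kg; origin at the centre of its underside. Starts on the board before the press, off the fence and askew, its x roughly along the feed. About 1 N slides it, up to 11 N once the roller presses it; at home it stops hard. Over 35 N from the hand dents it.
- stamp: Sprung stamp head (brass plate 64 x 46 mm, black stamp below). Origin at the centre of its underside, at rest 30 mm above the board, 4 mm above the bar's top. Springs of 3.5 N/mm between ram and plate give about 27 N on the bar with the lever at its stop.
- lever (a joint): Press lever, rad: 0 = up at rest, grows as it is pulled down, 0.45 = at its stop. It lowers the ram 25 mm per rad; the stamp meets a bar at about 0.16. A spring brings it back to 0 when let go.
- lever_grip (a point): Middle of the lever's black handle (19 mm thick, 55 mm long, red ball beyond), 130 mm from the pivot. Pivot axis along y through x 28, z 136 mm of the press; the lever swings in the plane y = +100 mm, pointing to -x: 32 degrees up at rest, 6 degrees up at its stop (this point then x -101, z 150). Press down on the handle: 2 N starts it, about 10 N takes it to the stop.
- curing_rack: Slatted wooden curing rack 120 x 240 x 19 mm, fixed, behind the press; origin under its centre.
- stamped_bar_0: Finished lavender bar with a leaf stamp, 72 x 54 x 26 mm, on the curing rack, left; origin under its centre.
- stamped_bar_1: Finished lavender bar with a leaf stamp, on the curing rack, middle; origin under its centre.
- stamped_bar_2: Finished cream-coloured bar with a leaf stamp, on the curing rack, right; origin under its centre.
- square_mould: Empty plum-coloured silicone mould, 67 x 79 x 36 mm, on the bench right of the press; origin under its centre.

How it is judged (in metres and radians):
On the way, in this order (a step that is already met when the one before it is completed fails the run):
1. the bar is home: within 1.5 mm of the back stop and of the fence, square within 2 degrees (x of soap_bar in the frame of home above -0.0015 m and y of soap_bar in the frame of home between -0.0015 and 0.0015 m and angle between the x axis of soap_bar and the x axis of press, either way round below 0.035 rad and z of soap_bar in the frame of home below 0.003 m and angle between soap_bar's own z axis and vertical below 0.05 rad), for 0.2 s.
2. with the bar home, the lever is pulled down to its stop and the stamp presses the bar with over 20 N for half a second (all of step 1 and value of joint lever above 0.42 rad and contact force between soap_bar and stamp above 20 N), for 0.5 s.
At the end, for the whole second after the job is handed in: The soap bar rests flat on the feed board, within 1.5 mm of the back stop and of the fence and square to them within 2 degrees, after being stamped there; the lever is back up (within 0.06 rad of rest) and the stamp is off the bar (all of step 1 and value of joint lever below 0.06 rad and linear speed of soap_bar below 0.01 m/s and contact force between soap_bar and stamp below 0.5 N); the robot touches nothing.
It fails at once if the bar is lifted more than 8 mm off the feed board, pushed off it, or tipped over 15 degrees (z of soap_bar in the frame of home above 0.008 m or z of soap_bar in the frame of home below -0.006 m or angle between soap_bar's own z axis and vertical above 0.26 rad).
It fails at once if the stamp is pressed on the bar (over 3 N) while the bar is more than 4 mm short of home (contact force between soap_bar and stamp above 3 N and x of soap_bar in the frame of home below -0.004 m).
It fails at once if the hand pushes the bar with more than 35 N (contact force between soap_bar and the arm above 35 N or contact force between soap_bar and the fingers above 35 N).
It fails at once if a bar on the rack or the empty mould is moved more than 15 mm (distance of any of stamped_bar_0, stamped_bar_1, stamped_bar_2, square_mould from where it was at the start of the episode above 0.015 m).
It also fails if it takes over 64 s, if anything falls off the work surface, if the arm or the gripper's body presses on something with over 40 N, if the wrist force passes 120 N, or if a joint passes its speed limit or range.

### The arm

A 6-joint arm with a two-finger parallel gripper is mounted at the origin on a cart in front of the work surface, level with it; the furniture and walls round the work are solid. World frame = base frame: x ahead of the robot, y to its left, z up, the work surface at z = 0. Lengths are in mm, angles in rad, forces in N, time in s.
With the tool pointing down it reaches from about 350 to 975 mm from the base axis. Payload 17.4 kg.
Tool frame: the origin (TCP) lies between the finger pads; the fingertips stand 19 mm ahead of it and the grasp point (between the pads) is the TCP; z points along the fingers, y is the line along which they close (so a half turn about z gives the same grasp; the last joint's range is limited). The gripper opens to 85 mm and grips with 20 to 120 N. Pads are 22 mm wide; open, the fingers measure 114 mm over their backs; the gripper's body (76 mm by 85 mm) begins 54 mm behind the grasp point. The pads swing forward as they close: fully open they stand 13 mm farther back than shut.
Start: joints at [-1.268, 0.116, 1.442, -0, 1.584, -0.038], TCP at [225.604, -636.188, 250.303] pointing down, gripper open.
Joint ranges: [-2.83, 2.83], [-0.83, 2.19], [0.07, 2.5], [-1.14, 4.28], [0.01, 3], [-2.97, 2.97]. Speed limits (rad/s): [1.89, 1.89, 2.22, 3.14, 3.14, 3.14].

### API

Orientations are given as a unit quaternion [w, x, y, z].
In Python, from workcell import * gives the robot as it stands. The module is installed in compiled form; this text tells all that it offers.
- The arm moves only by the tool apply_moves, never from a script. Its argument "moves" is a list of rows, each a list of 7 numbers: the turn, a rotation vector about the tool's x, y, z in shares of 180 degrees (1.0 is 180 degrees), then the shift along the tool's x, y, z in a scale on which 1.0 is 1 m, then the finger opening in m, from 0 to 0.0854. In form: [[ax, ay, az, x, y, z, grip], ...]. A call has 1 to 8 rows; each row is the pose to reach, as a shift and turn from the pose commanded when the call began, along the tool's axes at that moment; what a row does not reach only later rows make up. A row lasts 1/12 s, in which the tool goes at most 41.7 mm and 7.16 degrees, less where a joint would pass 70% of its speed; a pose out of reach is approached as far as the arm can. Shift and turn numbers lie between -1 and 1, and a call with a number outside is refused. A call with a gripper value outside its range is refused whole. The fingers move at their own pace and stop on an object; the grip force is fixed at half the most. Time passes only in rows, so rows that repeat a pose let the fingers close. It gives the time, the measured TCP pose, the force, the opening and the grip force at its end, in the units of the state.
- read_state(): the state, without advancing time (a new reading comes with each control period).
- capture(name): name is "scene" or "top"; returns the picture (384x512x3 uint8, red, green, blue); there is no depth.
- get_calibration(name): a dict with "fx", "fy", "cx", "cy" (pixels), "xyz" and "attitude" of the camera in the world. Camera axes: x right, y up, looking along -z (the intrinsics and any distortion apply to the point x, -y, -z); pixel columns grow to the right and rows downward; lengths in mm; the calibration is good to about 2 mm. A picture is of the moment at which its call begins. get_calibration takes no time and is no camera call.
- sign_off(): hands the job in; it is judged then, once.
Trained networks look in the newest picture that a camera, given by its name, has taken for a name from the list of things; names that differ only in an ending like _2 or _b are one class to them, and where a whole thing is asked for, a point or a joint stands for the part that bears it (a point fixed in the world has none). Each returns a list of dicts, best first, with "conf" (0 to 1); they miss things now and then, are a little off and sometimes report something else, mostly with a low value. They report only what shows in the picture. A call takes as long as a camera call.
- regions_of(label, camera): "region" (384x512 bool, what is visible of it).
- mark_of(label, camera): "at" ([x, y, z] in mm, in the coordinates of the camera as it stood for that picture, good to about 4 mm: a listed point, or the origin of a listed thing).
The state is a dict: "clock": time; "joints": joint angles; "dq": joint speeds; "joint_torque": joint torques, N m; "ee_pos": TCP position; "eef_rot": TCP orientation; "wrist_force": force on the tool from outside, world axes, zero at the start; "torque": the same for the moment, N m; "gripper_width": opening from 0.0 (shut) to 1.0 (fully open); "finger_force": force on a finger pad.
Only numpy, scipy, OpenCV 4.12 (cv2) and the standard library are available. Lean on these libraries where they do the work, as an engineer would, in place of code of your own. Each camera call takes 0.05 s, during which the arm holds its last target. There are 200 camera calls.

## Working session

There is one attempt and no reset: what is moved stays moved. The work goes in short steps, Python scripts to look and compute and a tool call to move; the robot and the scene stay as the last step left them, time stands still between calls to the robot, and variables do not carry over. Pictures are saved under pics/ and viewed, at most 10 in all, crops included, and the job is handed in when it is done.

Besides the shell and the picture viewer there is one more tool, called after "Request:" as a command line: name --pt "numbers of a row" for each row, then --argument value for the rest. apply_moves: Moves the arm, as the interface text tells. Its arguments: {"type":"object","properties":{"moves":{"type":"array"}},"required":["moves"]}

```bash
mkdir -p pics; cat > h.py <<'E'
from workcell import *
import numpy as np, cv2
from scipy.spatial.transform import Rotation as R
def rot(q): return R.from_quat([q[1],q[2],q[3],q[0]])
def cam2w(n,p):
    c=get_calibration(n); return rot(c["attitude"]).apply(p)+np.array(c["xyz"])
def w2pix(n,p):
    c=get_calibration(n); q=rot(c["attitude"]).inv().apply(np.array(p)-np.array(c["xyz"]))
    return np.array([c["cx"]+c["fx"]*q[0]/-q[2], c["cy"]-c["fy"]*q[1]/-q[2]])
E
cat > m.py <<'E'
from h import *
s=read_state(); print(s["clock"],s["ee_pos"],s["eef_rot"],s["gripper_width"])
for n in ("scene","top"):
    print(n,get_calibration(n))
    im=capture(n); cv2.imwrite(f"pics/{n}0.png",im[:,:,::-1])
    for l in ["press","home","back_stop","fence_end","guard_edge","roller_pin","soap_bar","stamp","lever_grip","curing_rack","square_mould"]:
        for d in mark_of(l,n)[:2]: print(l,round(d["conf"],2),cam2w(n,d["at"]).round(1))
E
python3 m.py
```

```text
0.0 [ 225.54716019 -636.01461282  249.56842707] [-5.68084346e-04  9.85515692e-01  1.69583283e-01 -9.47083127e-05] 0.9975349241216435
scene {'fx': 361.87850462551205, 'fy': 361.87850462551205, 'cx': 259.14708318937545, 'cy': 196.56337732792483, 'xyz': array([688.14905853, 706.2781618 , 910.99086829]), 'attitude': array([0.03749427, 0.01822165, 0.3662711 , 0.9295739 ])}
home 0.61 [545.    2.4  18.6]
back_stop 0.57 [551.1 -34.2  19.5]
fence_end 0.82 [546.  287.7  15.9]
fence_end 0.37 [541.1  44.2  60.3]
guard_edge 0.83 [541.1  44.6  61. ]
roller_pin 0.59 [518.   -1.5  30.5]
soap_bar 0.74 [498.6 196.5  17.3]
lever_grip 0.53 [640.1  96.5 204.1]
curing_rack 0.67 [754.1 192.3   2.9]
square_mould 0.93 [ 548.6 -326.8    0.8]
square_mould 0.69 [544.2  -4.   -2.7]
top {'fx': 383.8104012376326, 'fy': 383.8104012376326, 'cx': 249.04085115304787, 'cy': 187.49344067166263, 'xyz': array([ 479.76671997,   16.84036927, 1143.29606396]), 'attitude': array([-0.69821538, -0.05460995,  0.05516111,  0.71166726])}
press 0.88 [ 5.419e+02 -2.800e+00 -3.000e-01]
press 0.56 [747.  107.3  20.3]
home 0.58 [549.6  -1.5  15.8]
home 0.57 [514.1  -6.5  30.6]
back_stop 0.77 [554.  -39.5  18.9]
back_stop 0.4 [748.4 107.7  21.3]
fence_end 0.64 [543.4 284.8  13.6]
fence_end 0.55 [496.4 189.4  14.8]
guard_edge 0.85 [545.3  41.3  58.7]
roller_pin 0.67 [514.4  -4.9  31.4]
soap_bar 0.85 [496.4 189.6  13.5]
lever_grip 0.75 [634.5  87.4 203.6]
curing_rack 0.69 [7.548e+02 1.826e+02 6.000e-01]
curing_rack 0.42 [749.7 105.5  20.7]
square_mould 0.87 [ 548.  -331.5    0.8]
```

```bash
cat > fit.py <<'E'
from h import *
from scipy.optimize import least_squares
pts={"home":(0,0,18),"back_stop":(36,0,18),"fence_end":(-288,27,18),"guard_edge":(-44,0,58),"roller_pin":(0,-32,30),"lever_grip":(28-130*np.cos(np.radians(32)),100,136+130*np.sin(np.radians(32)))}
M=[("home",545,2.4),("back_stop",551.1,-34.2),("fence_end",546,287.7),("guard_edge",541.1,44.6),("roller_pin",518,-1.5),("lever_grip",640.1,96.5),
("home",549.6,-1.5),("back_stop",554,-39.5),("fence_end",543.4,284.8),("guard_edge",545.3,41.3),("roller_pin",514.4,-4.9),("lever_grip",634.5,87.4),("home",541.9,-2.8)]
def W(v,p): c,s=np.cos(v[2]),np.sin(v[2]); return np.array([v[0]+c*p[0]-s*p[1],v[1]+s*p[0]+c*p[1]])
f=lambda v:np.concatenate([W(v,pts[n])-[x,y] for n,x,y in M])
r=least_squares(f,[545,0,-1.47],loss="soft_l1",f_scale=3); print(r.x,np.degrees(r.x[2])); print(r.fun.reshape(-1,2).round(1) if len(r.fun)==26 else 0)
for n in("scene","top"):
    im=cv2.imread(f"pics/{n}0.png"); im=cv2.resize(im,None,fx=1.55,fy=1.55,interpolation=cv2.INTER_CUBIC)
    def L(a,b,c):
        q=[tuple(int(t*1.55+.3) for t in w2pix(n,[*W(r.x,p),p[2]])) for p in(a,b)]; cv2.line(im,*q,c,1)
    L((-288,27,18),(32,27,18),(0,0,255)); L((-288,27,34),(32,27,34),(0,0,255))
    b=[(-305,-80,18),(55,-80,18),(55,45,18),(-305,45,18)]
    for i in range(4): L(b[i],b[(i+1)%4],(255,0,0))
    L((-44,-33,58),(-44,33,58),(0,0,0)); L((-35,-33,173),(-35,33,173),(0,255,255))
    cv2.imwrite(f"pics/{n}1.png",im[:595])
E
python3 fit.py
```

```text
[547.41239741  -1.08914889  -1.46700902] -84.05342525247703
[[ 2.4 -3.5]
 [ 0.  -2.7]
 [-1.6  0.5]
 [ 1.8 -1.9]
 [-2.4 -2.9]
 [-1.7 -5.4]
 [-2.2  0.4]
 [-2.9  2.6]
 [ 1.   3.4]
 [-2.4  1.4]
 [ 1.2  0.5]
 [ 3.9  3.7]
 [ 5.5  1.7]]
```

View pics/top1.png

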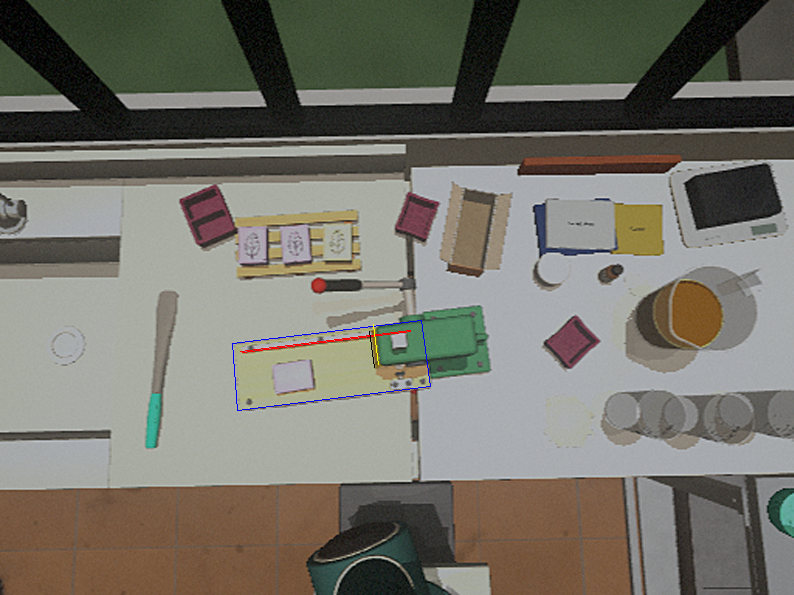

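View pics/scene1.png

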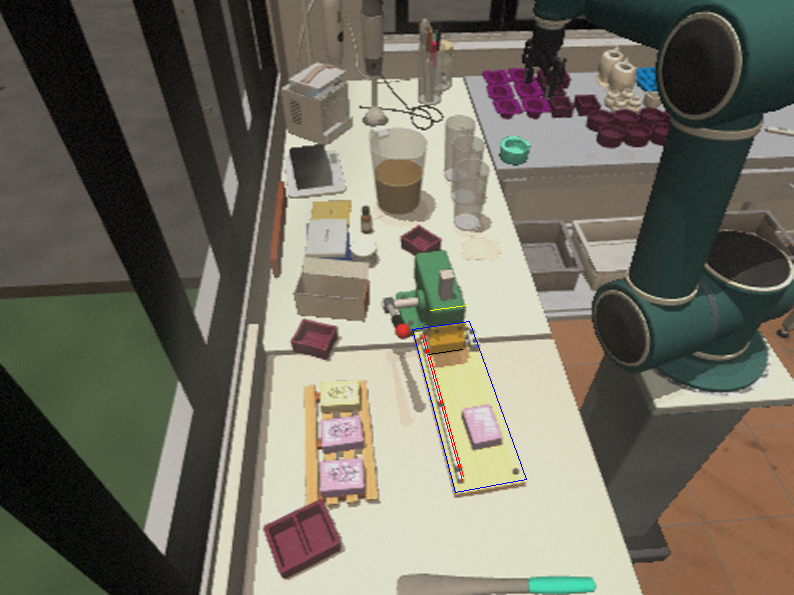

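```bash
cat > g.py <<'E'
from h import *
import sys
V=[547.4,-1.1,-1.467]
F=np.array([np.cos(V[2]),np.sin(V[2]),0]); Lf=np.array([-F[1],F[0],0]); Z=np.array([0,0,1.]); O=np.array([V[0],V[1],18])
def ori(deg):
    a=np.radians(deg); z=np.sin(a)*F-np.cos(a)*Z; x=-(np.cos(a)*F+np.sin(a)*Z); return R.from_matrix(np.c_[x,np.cross(z,x),z])
def tip():
    s=read_state(); r=rot(s["eef_rot"]); d=np.array(s["ee_pos"])+19*r.apply([0,0,1])-O
    return s,r,np.array([d@F,d@Lf,d[2]])
def go(x,y,h,deg=40):   # row for fingertip target in the press frame, h above the board
    s,r,t=tip(); T=ori(deg); p=O+x*F+y*Lf+h*Z-19*T.apply([0,0,1])
    print("t",s["clock"],"tip",t.round(1),"F",(np.array([s["wrist_force"]@F,s["wrist_force"]@Lf,s["wrist_force"][2]])).round(1),"j",np.round(s["joints"],2),"grip",round(s["gripper_width"],2))
    print("row",np.r_[np.degrees((r.inv()*T).as_rotvec()).round(1),(r.inv().apply(p-s["ee_pos"])/1000).round(4)], "dist",np.linalg.norm(p-s["ee_pos"]).round())
if __name__=="__main__": go(*map(float,sys.argv[1:]))
E
python3 - <<'E'
from h import *
from g import *
for n in("scene","top"):
    capture(n); rg=regions_of("soap_bar",n); d=rg[0]; print(n,[ (round(q["conf"],2),int(q["region"].sum())) for q in rg])
    c=get_calibration(n); v,u=np.nonzero(d["region"])
    ray=rot(c["attitude"]).apply(np.c_[(u-c["cx"])/c["fx"],-(v-c["cy"])/c["fy"],-np.ones(len(u))])
    P=np.array(c["xyz"])+ray*((18+24-c["xyz"][2])/ray[:,2])[:,None]-O
    print(cv2.minAreaRect(np.c_[P@F,P@Lf].astype(np.float32)))
E
python3 g.py -196 -95 180
```

```text
t 1.3 tip [ 598.3 -385.9  213.3] F [-0.6 -0.2  0.8] j [-1.27  0.12  1.44  0.    1.58 -0.04] grip 1.0
row [-2.660e+01 -3.380e+01 -7.310e+01  4.721e-01 -7.157e-01  3.780e-02] dist 858.0Traceback (most recent call last):
  File "<stdin>", line 4, in <module>
IndexError: list index out of range
```

Careful with the scale: turns go in shares of 180 degrees. That gives: -73.1 degrees / 180 = -0.4061.

Request:
apply_moves --pt "-0.0556 -0.0722 -0.1556 0.18 -0.275 0 0" --pt "-0.0556 -0.0722 -0.1556 0.18 -0.275 0 0" --pt "-0.0556 -0.0722 -0.1556 0.18 -0.275 0 0" --pt "-0.1478 -0.1878 -0.4061 0.472 -0.716 0.038 0" --pt "-0.1478 -0.1878 -0.4061 0.472 -0.716 0.038 0" --pt "-0.1478 -0.1878 -0.4061 0.472 -0.716 0.038 0" --pt "-0.1478 -0.1878 -0.4061 0.472 -0.716 0.038 0" --pt "-0.1478 -0.1878 -0.4061 0.472 -0.716 0.038 0"

```text
clock: 1.97
ee_pos: [304.0, -315.0, 239.8]
eef_rot: [0.18, 0.797, 0.554, -0.162]
wrist_force: [0.9, 0.6, 0.4]
gripper_width: -0.001
finger_force: 0.0
```

```bash
python3 g.py -196 -95 180
```

```text
t 1.9667 tip [ 295.6 -276.6  205.1] F [-0.5  1.   0.4] j [-0.6  -0.58  2.09 -0.44  1.41 -0.22] grip -0.0
row [ -8.8    -11.1    -24.1      0.4764  -0.0481  -0.2212] dist 527.0
```

```bash
python3 g.py 50 -150 200
```

```text
t 1.9667 tip [ 295.6 -276.6  205.1] F [-0.5  1.   0.4] j [-0.6  -0.58  2.09 -0.44  1.41 -0.22] grip -0.0
row [-8.800e+00 -1.110e+01 -2.410e+01  2.511e-01  7.300e-03 -1.207e-01] dist 279.0
```

Converted, -8.8 degrees / 180 = -0.0489.

Request:
apply_moves --pt "-0.0489 -0.0617 -0.1339 0.251 0.007 -0.121 0" --pt "-0.0489 -0.0617 -0.1339 0.251 0.007 -0.121 0" --pt "-0.0489 -0.0617 -0.1339 0.251 0.007 -0.121 0" --pt "-0.0489 -0.0617 -0.1339 0.251 0.007 -0.121 0" --pt "-0.0489 -0.0617 -0.1339 0.251 0.007 -0.121 0" --pt "-0.0489 -0.0617 -0.1339 0.476 -0.048 -0.221 0" --pt "-0.0489 -0.0617 -0.1339 0.476 -0.048 -0.221 0" --pt "-0.0489 -0.0617 -0.1339 0.476 -0.048 -0.221 0"

```text
clock: 2.63
ee_pos: [386.6, -43.6, 229.1]
eef_rot: [0.253, 0.631, 0.697, -0.228]
wrist_force: [1.4, -0.8, -0.3]
gripper_width: 0.0
finger_force: 0.0
```

```bash
python3 g.py -196 -95 80
```

```text
t 2.6333 tip [  37.8 -164.3  196.5] F [ 0.9  1.3 -0.3] j [ 0.27 -0.52  2.12 -0.69  1.65  0.15] grip 0.0
row [-0.     -0.2    -0.3     0.2545  0.0682 -0.0603] dist 270.0
```

Request:
apply_moves --pt "0 0 0 0.254 0.068 -0.06 0" --pt "0 0 0 0.254 0.068 -0.06 0" --pt "0 0 0 0.254 0.068 -0.06 0" --pt "0 0 0 0.254 0.068 -0.06 0" --pt "0 0 0 0.254 0.068 -0.06 0" --pt "0 0 0 0.254 0.068 -0.06 0" --pt "0 0 0 0.254 0.068 -0.06 0" --pt "0 0 0 0.254 0.068 -0.06 0"

```text
clock: 3.3
ee_pos: [431.4, 196.0, 109.8]
eef_rot: [0.252, 0.63, 0.698, -0.229]
wrist_force: [0.6, 0.5, 0.3]
gripper_width: 0.003
finger_force: 0.0
```

```bash
python3 g.py -194 -95 12; python3 - <<'E'
from h import *
from g import *
for n in("scene","top"):
    im=capture(n); cv2.imwrite(f"pics/{n}2.png",im[:,:,::-1])
    for q in mark_of("soap_bar",n)[:2]: p=cam2w(n,q["at"])-O; print(n,round(q["conf"],2),(p@F).round(1),(p@Lf).round(1),p[2].round(1))
a=cv2.imread("pics/top2.png")[180:300,120:340]; b=cv2.imread("pics/scene2.png")[180:340,220:400]
cv2.imwrite("pics/c2.png",np.hstack([cv2.resize(a,(440,330),interpolation=cv2.INTER_CUBIC),cv2.resize(b,(360,330),interpolation=cv2.INTER_CUBIC)]))
E
```

```text
t 3.3 tip [-195.9  -95.    77.3] F [-0.4  0.6  0.3] j [ 0.68 -0.01  1.92 -0.57  1.65  0.65] grip 0.0
row [-0.1    -0.1     0.      0.0404  0.0001  0.0513] dist 65.0
scene 0.81 -198.6 -25.4 0.7
top 0.75 -193.8 -29.6 -4.3
```

View pics/c2.png

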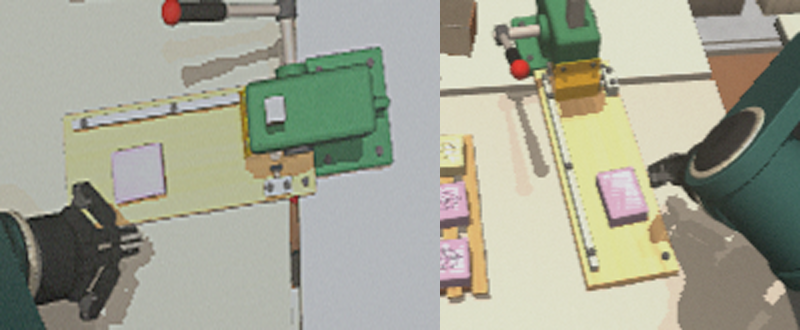

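Request:
apply_moves --pt "0 0 0 0.04 0 0.051 0" --pt "0 0 0 0.04 0 0.051 0" --pt "0 0 0 0.04 0 0.051 0" --pt "0 0 0 0.04 0.005 0.051 0" --pt "0 0 0 0.04 0.01 0.051 0" --pt "0 0 0 0.04 0.014 0.051 0" --pt "0 0 0 0.04 0.018 0.051 0" --pt "0 0 0 0.04 0.022 0.051 0"

```text
clock: 4.17
ee_pos: [454.6, 194.0, 48.6]
eef_rot: [0.253, 0.631, 0.697, -0.227]
wrist_force: [0.9, 0.8, -0.7]
gripper_width: -0.001
finger_force: 0.0
```

```bash
python3 g.py -194 -50 12
```

```text
t 4.1667 tip [-191.5  -72.2   15.9] F [-0.7  1.  -0.7] j [ 0.65  0.09  1.92 -0.58  1.54  0.69] grip -0.0
row [-0.1    -0.2    -0.3     0.0047  0.0221  0.0014] dist 23.0
```

Request:
apply_moves --pt "0 0 0 0.004 0.003 0.001 0" --pt "0 0 0 0.004 0.006 0.001 0" --pt "0 0 0 0.004 0.009 0.001 0" --pt "0 0 0 0.004 0.012 0.001 0" --pt "0 0 0 0.004 0.014 0.001 0" --pt "0 0 0 0.004 0.016 0.001 0" --pt "0 0 0 0.004 0.018 0.001 0" --pt "0 0 0 0.004 0.02 0.001 0"

```text
clock: 4.83
ee_pos: [473.5, 198.1, 44.2]
eef_rot: [0.253, 0.631, 0.697, -0.228]
wrist_force: [-1.2, 0.3, -0.7]
gripper_width: -0.001
finger_force: 0.3
```

```bash
python3 g.py -194 -42 12;  python3 - <<'E'
from h import *
from g import *
im=capture("top")[:,:,::-1]; a=im[190:290,120:270]
for q in mark_of("soap_bar","top")[:1]: p=cam2w("top",q["at"])-O; print((p@F).round(1),(p@Lf).round(1))
cv2.imwrite("pics/c3.png",cv2.resize(a,(750,500),interpolation=cv2.INTER_CUBIC))
E
```

```text
t 4.8333 tip [-193.6  -52.9   11.6] F [-0.4 -1.2 -0.7] j [ 0.64  0.14  1.88 -0.58  1.54  0.69] grip -0.0
row [-1.00e-01 -2.00e-01 -2.00e-01  1.00e-04  1.09e-02 -6.00e-04] dist 11.0
-193.2 -11.8
```

View pics/c3.png

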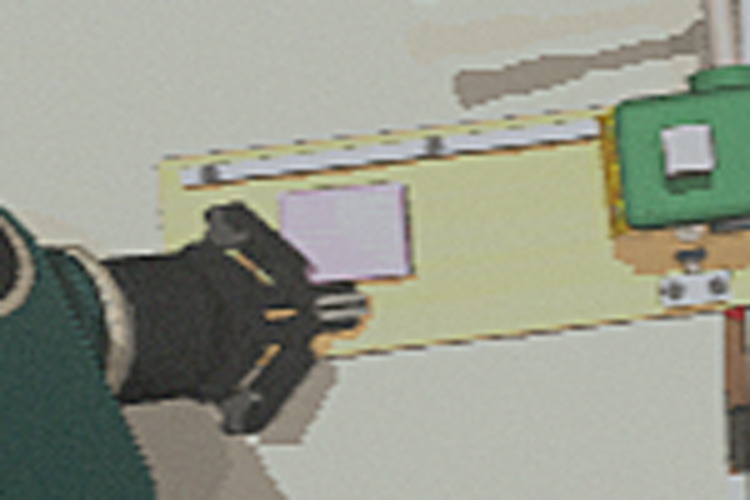

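Request:
apply_moves --pt "0 0 0 0 0.002 0 0" --pt "0 0 0 0 0.004 0 0" --pt "0 0 0 0 0.006 0 0" --pt "0 0 0 0 0.007 0 0" --pt "0 0 0 0 0.008 0 0" --pt "0 0 0 0 0.009 0 0" --pt "0 0 0 0 0.0095 0 0" --pt "0 0 0 0 0.01 0 0"

```text
clock: 5.6
ee_pos: [483.3, 199.1, 44.2]
eef_rot: [0.253, 0.631, 0.697, -0.228]
wrist_force: [-1.0, -0.3, 0.5]
gripper_width: -0.003
finger_force: 0.5
```

Request:
apply_moves --pt "0 0 0 0 0.0005 0 0" --pt "0 0 0 0 0.001 0 0" --pt "0 0 0 0 0.0015 0 0" --pt "0 0 0 0 0.002 0 0"

```text
clock: 5.93
ee_pos: [484.9, 199.1, 44.1]
eef_rot: [0.252, 0.631, 0.697, -0.229]
wrist_force: [-7.8, -3.2, 4.2]
gripper_width: 0.001
finger_force: 4.1
```

Request:
apply_moves --pt "0 0 0 0 -0.01 0 0" --pt "0 0 0 0 -0.02 0 0" --pt "0 0 0 0.025 -0.02 -0.021 0" --pt "0 0 0 0.054 -0.02 -0.045 0" --pt "0 0 0 0.054 -0.02 -0.045 0" --pt "0 0 0 0.054 0.02 -0.045 0" --pt "0 0 0 0.054 0.038 -0.045 0" --pt "0 0 0 0.054 0.038 -0.045 0"

```text
clock: 6.6
ee_pos: [517.9, 273.4, 44.4]
eef_rot: [0.253, 0.631, 0.697, -0.227]
wrist_force: [-0.9, 0.2, -0.7]
gripper_width: 0.002
finger_force: 0.0
```

```bash
python3 g.py -250 -3 12;  python3 - <<'E'
from h import *
from g import *
im=capture("top")[:,:,::-1]; a=im[190:290,120:270]
for q in mark_of("soap_bar","top")[:1]: p=cam2w("top",q["at"])-O; print((p@F).round(1),(p@Lf).round(1))
cv2.imwrite("pics/c4.png",cv2.resize(a,(750,500),interpolation=cv2.INTER_CUBIC))
E
```

```text
t 6.6 tip [-263.9   -0.9   11.8] F [-0.3 -0.9 -0.7] j [ 0.69  0.3   1.69 -0.56  1.59  0.71] grip 0.0
row [-0.     -0.2    -0.3    -0.0108 -0.002   0.0087] dist 14.0
-195.5 -0.8
```

View pics/c4.png

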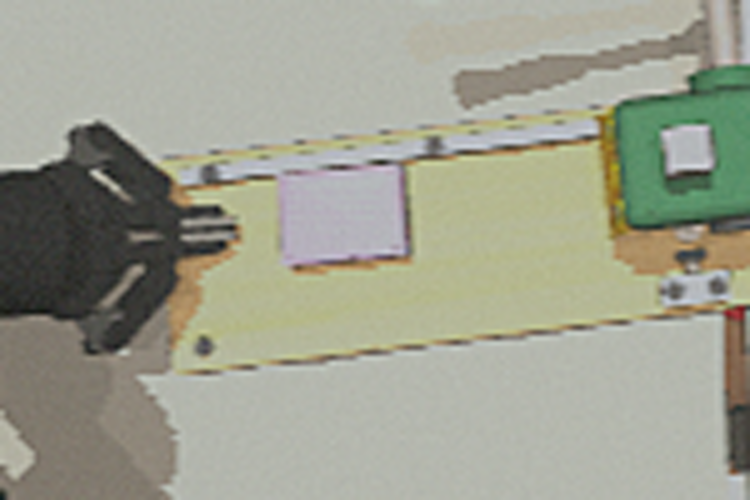

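Request:
apply_moves --pt "0 0 0 -0.0077 -0.002 0.0064 0" --pt "0 0 0 -0.0115 -0.002 0.0096 0" --pt "0 0 0 -0.0153 -0.002 0.0129 0" --pt "0 0 0 -0.0184 -0.002 0.0154 0" --pt "0 0 0 -0.0214 -0.002 0.018 0" --pt "0 0 0 -0.0245 -0.002 0.0206 0" --pt "0 0 0 -0.0276 -0.002 0.0231 0" --pt "0 0 0 -0.0306 -0.002 0.0257 0"

```text
clock: 7.37
ee_pos: [518.1, 232.8, 44.1]
eef_rot: [0.253, 0.631, 0.697, -0.228]
wrist_force: [-0.2, 0.8, 0.8]
gripper_width: 0.003
finger_force: 0.9
```

Request:
apply_moves --pt "0 0 0 -0.0038 0 0.0032 0" --pt "0 0 0 -0.0077 0 0.0064 0" --pt "0 0 0 -0.0115 0 0.0096 0" --pt "0 0 0 -0.0153 0 0.0129 0" --pt "0 0 0 -0.0192 0 0.0161 0" --pt "0 0 0 -0.023 0 0.0193 0" --pt "0 0 0 -0.0268 0 0.0225 0" --pt "0 0 0 -0.0306 0 0.0257 0"

```text
clock: 8.03
ee_pos: [522.1, 192.8, 43.9]
eef_rot: [0.253, 0.631, 0.697, -0.228]
wrist_force: [-0.2, 1.9, 1.6]
gripper_width: -0.002
finger_force: 0.9
```

```bash
python3 g.py -80 -3 12;  python3 - <<'E'
from h import *
from g import *
im=capture("top")[:,:,::-1]; 
for q in mark_of("soap_bar","top")[:1]: p=cam2w("top",q["at"])-O; print((p@F).round(1),(p@Lf).round(1))
E
```

```text
t 8.0333 tip [-183.3   -5.1   11.3] F [-1.9  0.   1.6] j [ 0.59  0.21  1.8  -0.6   1.52  0.64] grip -0.0
row [-0.1    -0.2    -0.2    -0.0797  0.0025  0.0656] dist 103.0
```

Request:
apply_moves --pt "0 0 0 -0.0038 0.0005 0.0032 0" --pt "0 0 0 -0.0077 0.001 0.0064 0" --pt "0 0 0 -0.0115 0.0015 0.0096 0" --pt "0 0 0 -0.0153 0.002 0.0129 0" --pt "0 0 0 -0.0192 0.002 0.0161 0" --pt "0 0 0 -0.023 0.002 0.0193 0" --pt "0 0 0 -0.0268 0.002 0.0225 0" --pt "0 0 0 -0.0306 0.002 0.0257 0"

```text
clock: 8.8
ee_pos: [528.1, 153.2, 43.8]
eef_rot: [0.253, 0.631, 0.697, -0.228]
wrist_force: [-0.8, 1.3, -0.6]
gripper_width: -0.001
finger_force: 0.3
```

Request:
apply_moves --pt "0 0 0 -0.0038 0 0.0032 0" --pt "0 0 0 -0.0077 0 0.0064 0" --pt "0 0 0 -0.0115 0 0.0096 0" --pt "0 0 0 -0.0153 0 0.0129 0" --pt "0 0 0 -0.0192 0 0.0161 0" --pt "0 0 0 -0.023 0 0.0193 0" --pt "0 0 0 -0.0268 0 0.0225 0" --pt "0 0 0 -0.0306 0 0.0257 0"

```text
clock: 9.47
ee_pos: [532.0, 113.6, 43.6]
eef_rot: [0.253, 0.631, 0.697, -0.228]
wrist_force: [-0.8, 1.5, 1.1]
gripper_width: 0.002
finger_force: 0.9
```

```bash
python3 g.py -46 -3 12;  python3 - <<'E'
from h import *
from g import *
a=capture("top")[160:270,170:320,::-1]; b=capture("scene")[190:300,230:330,::-1]
for n in ("top","scene"):
  for q in mark_of("soap_bar",n)[:1]: p=cam2w(n,q["at"])-O; print((p@F).round(1),(p@Lf).round(1))
cv2.imwrite("pics/c5.png",np.hstack([cv2.resize(a,(450,330),interpolation=cv2.INTER_CUBIC),cv2.resize(b,(300,330),interpolation=cv2.INTER_CUBIC)]))
E
```

```text
t 9.4667 tip [-103.5   -3.5   11. ] F [-1.6 -0.6  1.1] j [ 0.46  0.14  1.88 -0.65  1.44  0.56] grip 0.0
row [-0.1    -0.2    -0.2    -0.0447  0.0007  0.0361] dist 57.0
-58.3 -1.5
-0.5 -1.0
```

View pics/c5.png

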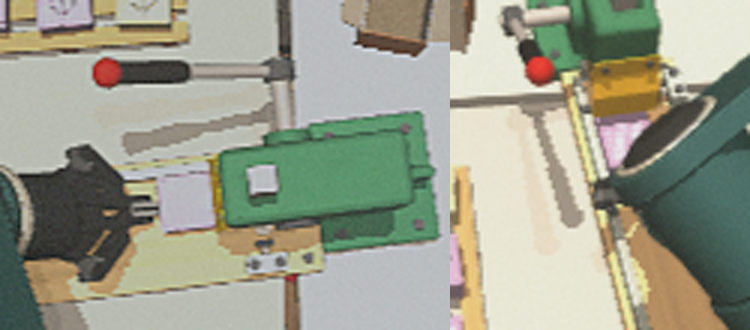

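Request:
apply_moves --pt "0 0 0 -0.0031 0 0.0026 0" --pt "0 0 0 -0.0061 0 0.0051 0" --pt "0 0 0 -0.0092 0 0.0077 0" --pt "0 0 0 -0.0123 0 0.0103 0" --pt "0 0 0 -0.0146 0 0.0122 0" --pt "0 0 0 -0.0169 0 0.0142 0" --pt "0 0 0 -0.0192 0 0.0161 0" --pt "0 0 0 -0.0214 0 0.018 0"

```text
clock: 10.33
ee_pos: [534.8, 86.1, 43.5]
eef_rot: [0.253, 0.631, 0.697, -0.228]
wrist_force: [-1.9, 5.0, 2.0]
gripper_width: 0.001
finger_force: 2.6
```

Request:
apply_moves --pt "0 0 0 -0.0015 0 0.0013 0" --pt "0 0 0 -0.0031 0 0.0026 0" --pt "0 0 0 -0.0046 0 0.0039 0" --pt "0 0 0 -0.0061 0 0.0051 0" --pt "0 0 0 -0.0077 0 0.0064 0" --pt "0 0 0 -0.0092 0 0.0077 0" --pt "0 0 0 -0.0107 0 0.009 0" --pt "0 0 0 -0.0123 0 0.0103 0"

```text
clock: 11.0
ee_pos: [536.4, 70.1, 43.5]
eef_rot: [0.253, 0.631, 0.697, -0.228]
wrist_force: [-2.7, 5.3, 2.6]
gripper_width: -0.002
finger_force: 2.5
```

```bash
python3 g.py -46 -3 12
```

```text
t 11.0 tip [-59.8  -3.6  10.9] F [-5.5 -2.1  2.6] j [ 0.39  0.11  1.91 -0.67  1.4   0.51] grip -0.0
row [-0.1    -0.2    -0.2    -0.0112  0.0006  0.008 ] dist 14.0
```

Request:
apply_moves --pt "0 0 0 -0.001 0 0.0008 0" --pt "0 0 0 -0.0019 0 0.0016 0" --pt "0 0 0 -0.0029 0 0.0024 0" --pt "0 0 0 -0.0038 0 0.0032 0" --pt "0 0 0 -0.0048 0 0.004 0" --pt "0 0 0 -0.0057 0 0.0048 0" --pt "0 0 0 -0.0067 0 0.0056 0" --pt "0 0 0 -0.0077 0 0.0064 0"

```text
clock: 11.67
ee_pos: [537.4, 60.2, 43.5]
eef_rot: [0.253, 0.631, 0.697, -0.228]
wrist_force: [-2.7, 4.6, 2.7]
gripper_width: -0.002
finger_force: 2.6
```

Request:
apply_moves --pt "0 0 0 -0.0004 0 0.0003 0" --pt "0 0 0 -0.0008 0 0.0006 0" --pt "0 0 0 -0.0012 0 0.001 0" --pt "0 0 0 -0.0015 0 0.0013 0"

```text
clock: 12.0
ee_pos: [537.6, 58.3, 43.5]
eef_rot: [0.253, 0.631, 0.697, -0.228]
wrist_force: [-2.6, 5.1, 4.3]
gripper_width: 0.002
finger_force: 2.9
```

```bash
python3 g.py -46 -3 12
```

```text
t 12.0 tip [-47.9  -3.6  10.9] F [-5.3 -2.   4.3] j [ 0.37  0.1   1.92 -0.68  1.39  0.49] grip 0.0
row [-0.1    -0.2    -0.2    -0.0022  0.0006  0.0004] dist 2.0
```

Continue in 0.5 mm rows until the force rises.

Request:
apply_moves --pt "0 0 0 -0.0004 0 0.0003 0" --pt "0 0 0 -0.0008 0 0.0006 0" --pt "0 0 0 -0.0012 0 0.001 0" --pt "0 0 0 -0.0015 0 0.0013 0"

```text
clock: 12.33
ee_pos: [537.8, 56.3, 43.5]
eef_rot: [0.253, 0.631, 0.697, -0.228]
wrist_force: [-2.3, 5.6, 4.1]
gripper_width: -0.003
finger_force: 3.1
```

Request:
apply_moves --pt "0 0 0 -0.0004 0 0.0003 0" --pt "0 0 0 -0.0008 0 0.0006 0" --pt "0 0 0 -0.0008 0 0.0006 0"

```text
clock: 12.58
ee_pos: [537.9, 55.3, 43.5]
eef_rot: [0.253, 0.631, 0.697, -0.228]
wrist_force: [-2.0, 4.6, 3.0]
gripper_width: 0.0
finger_force: 2.4
```

Request:
apply_moves --pt "0 0 0 -0.0004 0 0.0003 0" --pt "0 0 0 -0.0008 0 0.0006 0" --pt "0 0 0 -0.0008 0 0.0006 0"

```text
clock: 12.83
ee_pos: [538.0, 54.3, 43.5]
eef_rot: [0.253, 0.631, 0.697, -0.228]
wrist_force: [-1.8, 5.2, 1.9]
gripper_width: 0.003
finger_force: 2.3
```

Request:
apply_moves --pt "0 0 0 -0.0004 0 0.0003 0" --pt "0 0 0 -0.0008 0 0.0006 0" --pt "0 0 0 -0.0008 0 0.0006 0"

```text
clock: 13.08
ee_pos: [538.0, 53.3, 43.5]
eef_rot: [0.253, 0.631, 0.697, -0.228]
wrist_force: [-1.5, 4.5, 2.0]
gripper_width: -0.004
finger_force: 2.1
```

Request:
apply_moves --pt "0 0 0 -0.0004 0 0.0003 0" --pt "0 0 0 -0.0008 0 0.0006 0" --pt "0 0 0 -0.0008 0 0.0006 0"

```text
clock: 13.33
ee_pos: [538.1, 52.9, 43.5]
eef_rot: [0.252, 0.631, 0.697, -0.228]
wrist_force: [-4.5, 11.2, 3.8]
gripper_width: 0.0
finger_force: 6.0
```

Request:
apply_moves --pt "0 0 0 -0.0004 0 0.0003 0" --pt "0 0 0 -0.0008 0 0.0006 0" --pt "0 0 0 -0.0008 0 0.0006 0"

```text
clock: 13.58
ee_pos: [538.2, 52.7, 43.6]
eef_rot: [0.252, 0.631, 0.698, -0.227]
wrist_force: [-6.4, 20.6, 5.3]
gripper_width: 0.001
finger_force: 11.0
```

```bash
python3 g.py -46 -3 12;  python3 - <<'E'
from h import *
from g import *
a=capture("top")[190:250,210:310,::-1]; b=capture("scene")[190:270,250:330,::-1]
for n in ("top","scene"):
  for l in("soap_bar","home","back_stop"):
   for q in mark_of(l,n)[:1]: p=cam2w(n,q["at"])-O; print(n,l,round(q["conf"],2),(p@F).round(1),(p@Lf).round(1))
cv2.imwrite("pics/c6.png",np.hstack([cv2.resize(a,(450,400),interpolation=cv2.INTER_CUBIC),cv2.resize(b,(350,400),interpolation=cv2.INTER_CUBIC)]))
E
```

```text
t 13.5833 tip [-42.4  -3.6  10.9] F [-21.2  -4.3   5.3] j [ 0.36  0.09  1.93 -0.68  1.38  0.49] grip 0.0
row [-0.1    -0.4    -0.2     0.0022  0.0006 -0.0031] dist 4.0
top home 0.72 0.1 -1.6
top back_stop 0.9 39.0 2.4
scene soap_bar 0.59 -169.1 224.0
scene home 0.73 -3.1 -2.6
scene back_stop 0.93 34.6 -0.0
```

View pics/c6.png

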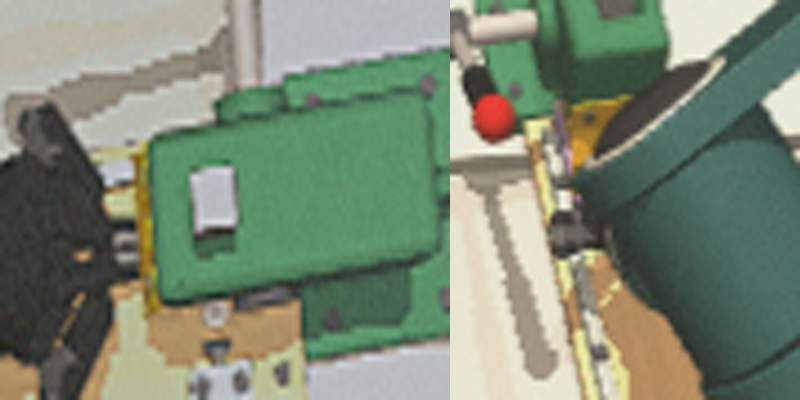

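Request:
apply_moves --pt "0 0 0 0.0015 0 -0.0013 0" --pt "0 0 0 0.0046 0 -0.0039 0" --pt "0 0 0 0.0153 0 -0.0129 0" --pt "0 0 0 0.0383 0 -0.0321 0" --pt "0 0 0 0.0613 0 -0.0514 0" --pt "0 0 0 0.084 0 -0.07 0" --pt "0 0 0 0.084 0 -0.07 0" --pt "0 0 0 0.05 0 -0.11 0"

```text
clock: 14.65
ee_pos: [524.6, 160.3, 78.7]
eef_rot: [0.251, 0.629, 0.698, -0.232]
wrist_force: [0.2, -0.6, -0.7]
gripper_width: 0.004
finger_force: 0.0
```

```bash
python3 g.py -100 50 235 0;  python3 - <<'E'
from h import *
from g import *
a=capture("top")[190:250,210:310,::-1]; b=capture("scene")[190:270,250:330,::-1]
for n in ("top","scene"):
  for l in("soap_bar","lever_grip"):
   for q in mark_of(l,n)[:1]: p=cam2w(n,q["at"])-O; print(n,l,round(q["conf"],2),(p@F).round(1),(p@Lf).round(1),p[2])
cv2.imwrite("pics/c7.png",np.hstack([cv2.resize(a,(400,400),interpolation=cv2.INTER_CUBIC),cv2.resize(b,(400,400),interpolation=cv2.INTER_CUBIC)]))
E
```

```text
t 14.65 tip [-150.7   -6.2   46.2] F [ 0.6  0.1 -0.7] j [ 0.54  0.14  1.82 -0.62  1.54  0.57] grip 0.0
row [-0.5    40.      0.1    -0.1727  0.0544 -0.108 ] dist 211.0
top lever_grip 0.91 -83.0 96.3 188.29733947861882
scene soap_bar 0.4 -1.1 0.2 -0.6445488646555759
scene lever_grip 0.67 -82.9 101.5 187.32682826444932
```

View pics/c7.png

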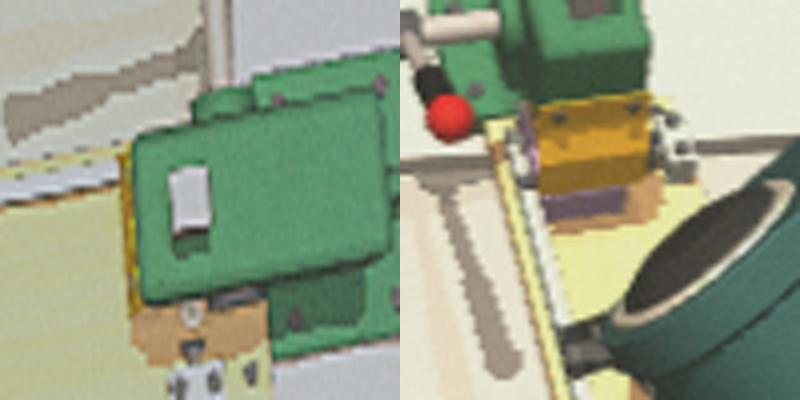

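Converted, 40 degrees / 180 = 0.2222.

Request:
apply_moves --pt "0 0.2222 0 -0.173 0.01 -0.108 0" --pt "0 0.2222 0 -0.173 0.01 -0.108 0" --pt "0 0.2222 0 -0.173 0.01 -0.108 0" --pt "0 0.2222 0 -0.173 0.01 -0.108 0" --pt "0 0.2222 0 -0.173 0.01 -0.108 0" --pt "0 0.2222 0 -0.173 0.01 -0.108 0" --pt "0 0.2222 0 -0.173 0.054 -0.108 0" --pt "0 0.2222 0 -0.173 0.054 -0.108 0"

```text
clock: 15.62
ee_pos: [590.5, 100.2, 276.5]
eef_rot: [-0.002, 0.672, 0.74, 0.001]
wrist_force: [0.7, 0.0, -0.6]
gripper_width: 0.003
finger_force: 0.0
```

```bash
python3 g.py -86 100 225 0
```

```text
t 15.6167 tip [-96.4  53.3 239.5] F [ 0.1  0.7 -0.6] j [ 0.12 -0.05  1.57  0.    1.62  0.03] grip 0.0
row [-0.1    -0.2    -0.4    -0.01    0.0468  0.0144] dist 50.0
```

Request:
apply_moves --pt "0 0 0 -0.012 0.03 0 0" --pt "0 0 0 -0.012 0.047 0.005 0" --pt "0 0 0 -0.012 0.047 0.015 0" --pt "0 0 0 -0.012 0.047 0.025 0" --pt "0 0 0 -0.012 0.047 0.03 0" --pt "0 0 0 -0.012 0.047 0.034 0" --pt "0 0 0 -0.012 0.047 0.038 0" --pt "0 0 0 -0.012 0.047 0.042 0"

```text
clock: 16.28
ee_pos: [635.0, 94.7, 237.4]
eef_rot: [-0.001, 0.671, 0.742, 0.002]
wrist_force: [0.5, 1.0, 1.6]
gripper_width: -0.0
finger_force: 0.8
```

```bash
python3 g.py -84 100 150 0
```

```text
t 16.2833 tip [-86.2  97.  200.4] F [-1.   0.6  1.6] j [0.11 0.05 1.54 0.   1.56 0.01] grip -0.0
row [ 0.1    -0.2    -0.2    -0.0023  0.0029  0.0504] dist 51.0
```

Request:
apply_moves --pt "0 0 0 0 0.002 0.005 0" --pt "0 0 0 0 0.002 0.01 0" --pt "0 0 0 0 0.002 0.015 0" --pt "0 0 0 0 0.002 0.02 0" --pt "0 0 0 0 0.002 0.025 0" --pt "0 0 0 0 0.002 0.03 0" --pt "0 0 0 0 0.002 0.034 0" --pt "0 0 0 0 0.002 0.038 0"

```text
clock: 16.95
ee_pos: [637.4, 95.0, 199.0]
eef_rot: [-0.001, 0.671, 0.741, 0.002]
wrist_force: [-0.5, 1.9, 6.6]
gripper_width: -0.002
finger_force: 3.1
```

Request:
apply_moves --pt "0 0 0 0 0 0.002 0" --pt "0 0 0 0 0 0.004 0" --pt "0 0 0 0 0 0.006 0" --pt "0 0 0 0 0 0.008 0" --pt "0 0 0 0 0 0.01 0" --pt "0 0 0 0 0 0.012 0"

```text
clock: 17.45
ee_pos: [637.5, 95.2, 187.5]
eef_rot: [-0.001, 0.671, 0.741, 0.002]
wrist_force: [-0.7, 2.6, 8.7]
gripper_width: 0.0
finger_force: 4.1
```

```bash
python3 g.py -84 100 141 0; python3 - <<'E'
from h import *
from g import *
for n in ("top","scene"):
  capture(n)
  for l in("soap_bar","lever_grip"):
   for q in mark_of(l,n)[:1]: p=cam2w(n,q["at"])-O; print(n,l,round(q["conf"],2),(p@F).round(1),(p@Lf).round(1),p[2].round(1))
E
```

```text
t 17.45 tip [-86.5  99.6 150.5] F [-2.6 -0.4  8.7] j [0.11 0.07 1.59 0.   1.48 0.01] grip 0.0
row [ 0.1    -0.2    -0.2    -0.0025  0.0004  0.0095] dist 10.0
top soap_bar 0.48 0.2 -0.1 -1.9
top lever_grip 0.27 -0.7 -33.8 11.3
scene soap_bar 0.63 -5.6 -2.4 -1.6
scene lever_grip 0.63 -101.5 99.3 142.7
```

Nearing the stop (~9 mm left); 1 mm rows.

Request:
apply_moves --pt "0 0 0 0 0 0.001 0" --pt "0 0 0 0 0 0.002 0" --pt "0 0 0 0 0 0.003 0" --pt "0 0 0 0 0 0.004 0" --pt "0 0 0 0 0 0.005 0" --pt "0 0 0 0 0 0.006 0"

```text
clock: 18.25
ee_pos: [637.5, 95.5, 181.8]
eef_rot: [-0.001, 0.671, 0.742, 0.002]
wrist_force: [-0.8, 3.1, 9.6]
gripper_width: -0.0
finger_force: 4.7
```

Request:
apply_moves --pt "0 0 0 0 0 0.0005 0" --pt "0 0 0 0 0 0.001 0" --pt "0 0 0 0 0 0.0015 0" --pt "0 0 0 0 0 0.002 0"

```text
clock: 18.58
ee_pos: [637.6, 95.6, 179.9]
eef_rot: [-0.001, 0.671, 0.742, 0.003]
wrist_force: [-0.3, 3.3, 9.9]
gripper_width: -0.0
finger_force: 4.9
```

Request:
apply_moves --pt "0 0 0 0 0 0.0005 0" --pt "0 0 0 0 0 0.001 0" --pt "0 0 0 0 0 0.0015 0" --pt "0 0 0 0 0 0.002 0"

```text
clock: 18.92
ee_pos: [637.6, 95.6, 178.0]
eef_rot: [-0.001, 0.671, 0.742, 0.003]
wrist_force: [-1.2, 4.4, 11.4]
gripper_width: -0.004
finger_force: 5.2
```

Request:
apply_moves --pt "0 0 0 0 0 0.0005 0" --pt "0 0 0 0 0 0.001 0" --pt "0 0 0 0 0 0.0015 0"

```text
clock: 19.17
ee_pos: [637.7, 95.7, 176.9]
eef_rot: [-0.001, 0.671, 0.742, 0.003]
wrist_force: [-2.9, 6.2, 16.7]
gripper_width: 0.005
finger_force: 8.1
```

Request:
apply_moves --pt "0 0 0 0 0 0.0005 0" --pt "0 0 0 0 0 0.001 0" --pt "0 0 0 0 0 0.001 0" --pt "0 0 0 0 0 0.001 0" --pt "0 0 0 0 0 0.001 0" --pt "0 0 0 0 0 0.001 0" --pt "0 0 0 0 0 0.001 0" --pt "0 0 0 0 0 0.001 0"

```text
clock: 19.83
ee_pos: [637.7, 95.8, 176.7]
eef_rot: [-0.001, 0.671, 0.742, 0.003]
wrist_force: [-5.6, 5.8, 20.4]
gripper_width: 0.001
finger_force: 9.6
```

Request:
apply_moves --pt "0 0 0 0 0 0 0" --pt "0 0 0 0 0 0 0" --pt "0 0 0 0 0 0 0" --pt "0 0 0 0 0 0 0" --pt "0 0 0 0 0 0 0" --pt "0 0 0 0 0 0 0" --pt "0 0 0 0 0 0 0" --pt "0 0 0 0 0 0 0"

```text
clock: 20.5
ee_pos: [637.7, 95.8, 176.7]
eef_rot: [-0.001, 0.671, 0.742, 0.003]
wrist_force: [-4.8, 7.1, 20.8]
gripper_width: -0.001
finger_force: 9.6
```

```bash
python3 g.py -84 100 215 0; python3 - <<'E'
from h import *
from g import *
for n in ("scene",):
  capture(n)
  for l in("soap_bar","lever_grip"):
   for q in mark_of(l,n)[:1]: p=cam2w(n,q["at"])-O; print(n,l,round(q["conf"],2),(p@F).round(1),(p@Lf).round(1),p[2].round(1))
E
```

```text
t 20.5 tip [-87.1  99.9 139.7] F [-7.6 -4.1 20.8] j [0.11 0.08 1.6  0.01 1.46 0.01] grip -0.0
row [ 0.2    -0.3    -0.2    -0.0026  0.0004 -0.0753] dist 75.0
scene soap_bar 0.54 -5.4 2.7 0.6
scene lever_grip 0.61 -105.1 96.7 129.9
```

Request:
apply_moves --pt "0 0 0 0 0 -0.003 0" --pt "0 0 0 0 0 -0.008 0" --pt "0 0 0 0 0 -0.014 0" --pt "0 0 0 0 0 -0.02 0" --pt "0 0 0 0 0 -0.027 0" --pt "0 0 0 0 0 -0.034 0" --pt "0 0 0 0 0 -0.041 0" --pt "0 0 0 0 0 -0.048 0"

```text
clock: 21.32
ee_pos: [637.1, 94.7, 222.8]
eef_rot: [-0.001, 0.671, 0.741, 0.001]
wrist_force: [0.4, -1.3, 0.3]
gripper_width: 0.001
finger_force: 0.7
```

Request:
apply_moves --pt "0 0 0 0 0 -0.007 0" --pt "0 0 0 0 0 -0.014 0" --pt "0 0 0 0 0 -0.025 0" --pt "0 0 0 0 0 -0.045 0" --pt "0 0 0 0 0 -0.07 0" --pt "0 0 0 0.02 -0.03 -0.09 0" --pt "0 0 0 0.05 -0.06 -0.09 0" --pt "0 0 0 0.08 -0.09 -0.09 0"

```text
clock: 21.98
ee_pos: [540.0, 164.5, 314.4]
eef_rot: [-0.001, 0.672, 0.741, 0.002]
wrist_force: [1.1, 1.2, 0.2]
gripper_width: 0.006
finger_force: 0.0
```

Request:
apply_moves --pt "0 0 0 0.03 -0.04 0 0" --pt "0 0 0 0.06 -0.08 0 0" --pt "0 0 0 0.06 -0.1 0 0" --pt "0 0 0 0.06 -0.1 0 0" --pt "0 0 0 0.06 -0.1 0 0"

```text
clock: 22.4
ee_pos: [434.2, 214.5, 314.2]
eef_rot: [-0.001, 0.67, 0.742, 0.003]
wrist_force: [0.5, 0.4, -0.6]
gripper_width: 0.001
finger_force: 0.0
```

```bash
python3 g.py -150 -50 215 0; python3 - <<'E'
from h import *
from g import *
b=capture("scene")[160:280,230:350,::-1]; capture("top")
for n in ("scene","top"):
  for l in("soap_bar","lever_grip","home","stamp"):
   for q in mark_of(l,n)[:1]: p=cam2w(n,q["at"])-O; print(n,l,round(q["conf"],2),(p@F).round(1),(p@Lf).round(1),p[2].round(1))
cv2.imwrite("pics/c8.png",cv2.resize(b,(590,590),interpolation=cv2.INTER_CUBIC))
E
```

```text
t 22.4 tip [-226.3  -90.2  277.2] F [-0.3  0.5 -0.6] j [ 0.4  -0.32  1.74  0.    1.71  0.3 ] grip 0.0
row [ 0.2    -0.2    -0.1    -0.0764  0.0402  0.062 ] dist 106.0
scene soap_bar 0.52 -49.4 -3.4 43.5
scene lever_grip 0.58 -83.3 101.0 184.8
scene home 0.82 -3.9 -0.2 1.2
scene stamp 0.7 -0.9 0.9 -0.6
top lever_grip 0.9 -78.2 98.7 188.2
top home 0.96 1.3 0.4 -0.6
```

View pics/c8.png

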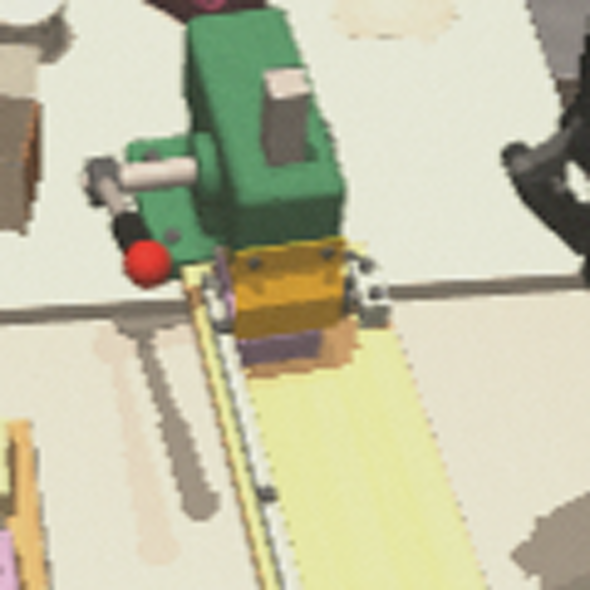

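The lever is back up (ball at about (147,262)). The bar is still under the guard, flush along the fence (rear face at about (280,347)). The arm is clear, so I'm handing in.

```bash
python3 -c "
from workcell import *
print(sign_off())"
```

```text
the job is handed in; nothing more can be done
None
```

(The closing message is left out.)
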